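# Vent the germination box to the mark and hold it

### The job

Fold both white shade flaps of the germination box open, each well past upright. Then lift the see-through cover underneath by its yellow tab until it lines up with the red pointer on the side of the box, and finish still holding it there in the fingers: it falls shut if let go. Do not lift the cover before both flaps are open, do not shift the red pointer, and leave the pots and other things on the bench where they are.

Things in the scene. Friction and masses are not known exactly. Their poses are not given: they have to be found in the camera images.
- germ_box: Green germination box fixed to the bench, 250 (x) x 260 (y) x 126 mm high over its hinge rails. Origin on the bench, under the middle of the box but 5 mm nearer the robot (walls from x -120 to +130 mm, y -130 to +130 mm). Own axes: z up, x from the pull-tab side to the far, hinge side, y to its left. Its yaw varies. It does not move.
- flap_left (a joint): White shade flap over the left front of the box, 126 mm wide, 145 mm along its hinge, 6 mm thick; the hinge runs along box x at the +y rim. 0 = lying shut (flat), grows as it swings up and outward to the left; 1.57 = upright, stop at 2.2 rad. Stiff hinge (about 0.1 N m friction): stays where it is left. Starts between 0 and 0.35.
- flap_right (a joint): The same on the right: hinge along box x at the -y rim, swings up and outward to the right, 0 shut, 1.57 upright, stop 2.2 rad, stiff, stays where left.
- flap_left_hinge (a point): Point on the left flap's hinge line, beside its post: 52.5 mm towards the robot from the box origin, 130 mm to box +y, 130 mm above the bench. Axes turn with the flap (x along the hinge line, = box x).
- flap_right_hinge (a point): Same for the right flap (at box -y).
- flap_left_post (a point): Grip point on the left flap's orange post, 14 mm (along box x) x 18 mm, 43 mm tall above the flap. 95 mm from the hinge line along the flap, 31 mm along its normal above the hinge line, 28 mm above its top face. Axes turn with the flap, z along the post. The flap ends 32 mm past it. Gripped across its 14 mm, the post can turn between the pads: the tool may stay pointing down.
- flap_right_post (a point): Same for the right flap's orange post.
- cover (a joint): Cover under the flaps: a grey frame with a clear window, 250 mm long, 228 mm wide, 8 mm thick, hinged along box y at the far (+x) rim. 0 = shut, flat; grows as the near edge rises; stop at 1.4 rad. Mass about 0.35 kg (0.25 to 0.46). Swings freely: it falls shut when let go.
- cover_hinge (a point): Middle of the cover's hinge line: 125 mm to box +x of the box origin, 116 mm above the bench. Axes turn with the cover: y along the hinge line (box y), x from the tab to the hinge.
- cover_tab (a point): Grip point on the cover's yellow pull tab, 24 mm wide (box y), 14 mm thick, which sticks out 60 mm beyond the cover's near edge towards the robot. The point is in the cover's plane, 284 mm from the hinge line, 34 mm outside the cover's near edge, 39 mm outside the front wall of the box. Gripped across its 24 mm, it can turn between the pads (tool pointing down throughout).
- mark (a joint): Red pointer that marks the wanted angle of the cover, 105 x 5 x 10 mm, just outside the box's +y (left) wall, turning about the same line as the cover. Same zero and sense as joint cover: the cover is on the mark when both read the same. Set between 0.40 and 0.80 rad; a stiff hinge holds it, and it stays put.
- mark_tip (a point): Point on the red pointer 100 mm from the cover's hinge line, 137.5 mm to box +y of the box's middle. Axes turn with the pointer: x points from the tip to the hinge, parallel to the cover's x when the cover is on the mark.
- clay_pot: Bystander, leave alone: small terracotta pot with a seedling, 72 mm across, pot 60 mm high, in front of the germination box on its left. Origin at the middle of its underside.
- label_tub: Bystander, leave alone: clear open tub 70 x 60 x 50 mm with plant labels, in front of the germination box on its right. Origin at the middle of its underside.
- black_pot: Bystander, leave alone: black plastic pot with a seedling, 90 mm across, 75 mm high. Origin at the middle of its underside.
- foam_block: Bystander, leave alone: white foam block 120 x 90 x 45 mm. Origin at the middle of its underside.
- blue_tub: Bystander, leave alone: blue round tub with white lid, 126 mm across, 135 mm high. Origin at the middle of its underside.
- feed_bottle: Bystander, leave alone: white bottle with blue cap, 60 mm across, 150 mm high. Origin at the middle of its underside.

How it is judged (in metres and radians):
On the way, in this order (a step that is already met when the one before it is completed fails the run):
1. both shade flaps folded open, past 1.7 rad (value of joint each of flap_left, flap_right above 1.7 rad), for 0.2 s.
2. the cover held in the fingers at the red pointer (angle between the x axis of cover_tab and the x axis of mark_tip, either way round below 0.08 rad and contact force between the fingers and cover above 0.3 N and velocity of joint cover between -0.1 and 0.1 rad/s), for 0.3 s.
At the end, for the whole second after the job is handed in: The cover is within 0.08 rad of the red pointer, still, and held by the fingers (contact force over 0.3 N), both flaps still open past 1.7 rad (all of step 1 and all of step 2); the arm keeps its last pose, push and grip.
It fails at once if the cover raised (over 0.15 rad) while a flap is not open (below 1.3 rad) (value of joint cover above 0.15 rad and value of joint any of flap_left, flap_right below 1.3 rad).
It fails at once if the red pointer shifted (tip moved over 6 mm) (distance of mark_tip from where it was at the start of the episode above 0.006 m).
It fails at once if a bystander moved over 30 mm (distance of any of clay_pot, label_tub, black_pot, foam_block, blue_tub, feed_bottle from where it was at the start of the episode above 0.03 m).
It also fails if it takes over 72 s, if anything falls off the work surface, if the arm or the gripper's body presses on something with over 40 N, if the wrist force passes 120 N, or if a joint passes its speed limit or range.

### The arm

A 6-joint arm with a two-finger parallel gripper is mounted at the origin on the work surface. World frame = base frame: x ahead of the robot, y to its left, z up, the work surface at z = 0. Lengths are in mm, angles in rad, forces in N, time in s.
With the tool pointing down it reaches from about 275 to 750 mm from the base axis. Payload 10.2 kg.
Tool frame: the origin (TCP) lies between the finger pads, 19 mm behind the fingertips; this is the grasp point; z points along the fingers, y is the line along which they close (so a half turn about z gives the same grasp; the last joint's range is limited). The gripper opens to 85 mm and grips with 20 to 120 N. Pads are 22 mm wide; open, the fingers measure 114 mm over their backs; the gripper's body (76 mm by 85 mm) begins 54 mm behind the grasp point. The pads swing forward as they close: fully open they stand 13 mm farther back than shut.
Start: joints at [-1.452, 0.313, 1.498, -0, 1.331, -0.223], TCP at [175.959, -494.641, 249.994] pointing down, gripper open.
Joint ranges: [-2.94, 2.94], [-0.97, 2.17], [0.19, 2.56], [-1.23, 4.37], [0.02, 3.11], [-2.88, 2.88]. Speed limits (rad/s): [2.39, 2.39, 3.01, 3.14, 3.14, 3.14].

### API

Orientations are given as a unit quaternion [w, x, y, z].
In Python, from rig import readout, cams, order gives the robot as it stands.
- The arm moves only by the shell command python3 -m handwheel 'ROWS' [OPENING] [FORCE]. ROWS is a JSON list that holds a single list of rows (three levels of brackets), with 1 to 8 rows, each of 6 numbers: dx, dy, dz in shares of 0.8 m (1.0 is 0.8 m), then a rotation vector rx, ry, rz in fractions of the full range, 1 being 2 pi rad; each row is the pose to reach, as a shift and turn from the pose commanded when the command began, along the tool's axes at that moment; what a row does not reach only later rows make up. A row lasts 1/10 s, in which the tool goes at most 50 mm and 0.15 rad, less where a joint would pass 70% of its speed; a pose out of reach is approached as far as the arm can. OPENING is the opening from 0.0 (shut) to 1.0 (fully open), set as the command begins (- or left out keeps the last). The fingers move at their own pace and stop on an object; FORCE is the grip in N (left out, the last holds). Time passes only in rows, so rows that do not move let the fingers close. It prints the time, the measured TCP pose, the force, the opening and the grip force at its end. Input that does not fit is refused with a message, and nothing moves.
- readout.sense(): the state, without advancing time (a new reading comes with each control period).
- cams.capture(name): name is "side" or "top" or "wrist"; returns (picture, depth): 420x560x3 uint8, red, green, blue; 420x560 float32, mm along the optical axis (not along the pixel's ray), 0 where there is no reading.
- cams.calibration(name): a dict with "fx", "fy", "cx", "cy" (pixels), "position" and "attitude" of the camera in the world. Camera axes: x right, y down, z forward; pixel columns grow to the right and rows downward; lengths in mm; the calibration is good to about 2 mm. The wrist camera is an equidistant fisheye: a pixel r from the principal point sees the ray r / f radians off the axis. A picture is of the moment at which its call begins: read the wrist's pose just before it. calibration takes no time and is no camera call; for the wrist camera it gives the pose at the moment of the call.
- order.finish_job(): hands the job in; it is judged then, once.
Trained networks look in the newest picture that a camera, given by its name, has taken for a name from the list of things; names that differ only in an ending like _2 or _b are one class to them, and where a whole thing is asked for, a point or a joint stands for the part that bears it (a point fixed in the world has none). Each returns a list of dicts, best first, with "p" (0 to 1); they miss things now and then, are a little off and sometimes report something else, mostly with a low value. They report only what shows in the picture. A call takes as long as a camera call.
- cams.trace(target, camera): "pixels" (420x560 bool, what is visible of it) and "bbox" ([left, top, right, bottom] in pixels, round what is visible of it).
- cams.spot_point(target, camera): "uv" ([column, row] in pixels: a listed point, or the origin of a listed thing).
The state is a dict: "time_s": time; "joints": joint angles; "dq": joint speeds; "tau": joint torques, N m; "eef_pos": TCP position; "ee_rot": TCP orientation; "force": force on the tool from outside, world axes, zero at the start; "wrist_torque": the same for the moment, N m; "grip_width": opening from 0.0 (shut) to 1.0 (fully open); "grip_force": force on a finger pad.
Only numpy, scipy, OpenCV 4.12 (cv2) and the standard library are available. Lean on these libraries where they do the work, as an engineer would, in place of code of your own. Each camera call takes 0.05 s, during which the arm holds its last target. There are 200 camera calls.

## Working session

There is one attempt and no reset: what is moved stays moved. The work goes in short steps, Python scripts to look and compute and a shell command to move; the robot and the scene stay as the last step left them, time stands still between calls to the robot, and variables do not carry over. Pictures are saved under pics/ and viewed, at most 10 in all, crops included, and the job is handed in when it is done.

```bash
ls; mkdir -p pics; cat > h.py <<'E'
import numpy as np, cv2
from scipy.spatial.transform import Rotation as R
from rig import readout, cams, order
def rot(q): return R.from_quat([q[1],q[2],q[3],q[0]]).as_matrix()
def ray(cam,uv):
    c=cams.calibration(cam); x=(uv[0]-c['cx'])/c['fx']; y=(uv[1]-c['cy'])/c['fy']
    return np.array(c['position']),rot(c['attitude']),np.array([x,y,1.])
def deproj(cam,uv,d):
    p,A,r=ray(cam,uv); return p+A@(r*d)
def atz(cam,uv,z):
    p,A,r=ray(cam,uv); w=A@r; return p+w*(z-p[2])/w[2]
def proj(cam,P):
    c=cams.calibration(cam); q=rot(c['attitude']).T@(np.array(P)-np.array(c['position'])); return c['cx']+c['fx']*q[0]/q[2],c['cy']+c['fy']*q[1]/q[2]
def shot(cam,fn=None):
    im,d=cams.capture(cam)
    if fn: cv2.imwrite('pics/'+fn,im[:,:,::-1])
    return im,d
E
python3 - <<'E'
from h import *
np.set_printoptions(precision=1,suppress=True)
ims={}
for c in('side','top'):
    im,d=shot(c); ims[c]=im
    print(c,cams.calibration(c))
    for t in ['germ_box','flap_left_hinge','flap_right_hinge','flap_left_post','flap_right_post','cover_hinge','cover_tab','mark_tip','clay_pot','label_tub','black_pot','foam_block','blue_tub','feed_bottle']:
        r=cams.spot_point(t,c)
        if r:
            u=r[0]['uv'];dd=d[int(u[1]),int(u[0])]
            print(t,round(r[0]['p'],2),np.array(u),deproj(c,u,dd),len(r))
        else: print(t,'none')
cv2.imwrite('pics/a_side.png',ims['side'][:,:,::-1]);cv2.imwrite('pics/a_top.png',ims['top'][:,:,::-1])
print(readout.sense())
E
```

```text
pics
side {'fx': 524.1940452202973, 'fy': 524.1940452202973, 'cx': 283.2252715214813, 'cy': 218.6197199345937, 'position': array([ 323.2,  864.1, 1057.9]), 'attitude': array([ 0.1, -0.1,  0.9, -0.4])}
germ_box 0.4 [260. 246.] [587.7 137.7 186.2] 2
flap_left_hinge 0.78 [302.7 260.6] [496.1 110.8 132.5] 2
flap_right_hinge 0.63 [298.4 185. ] [ 568.4 -135.7  134.4] 1
flap_left_post 0.62 [301.2 217.6] [521.6  24.7 181.7] 1
flap_right_post 0.88 [300.1 191.9] [543.9 -53.6 188.5] 1
cover_hinge 0.89 [230.2 223.2] [706.   19.8 109.8] 1
cover_tab 0.66 [344.9 221.8] [427.  -47.7 119.8] 1
mark_tip 0.79 [259.2 245.6] [590.1 136.1 185.2] 1
clay_pot 0.68 [359.4 299.1] [355.8 119.8  44.9] 1
label_tub 0.68 [350.  218.9] [416.1 -56.8 123.9] 2
black_pot 0.91 [354.7 167.9] [ 451.2 -376.1   21.7] 2
foam_block 0.89 [281.3 417.5] [457.4 440.3  44.3] 1
blue_tub 0.77 [190.9 396.5] [627.3 471.2 105.9] 1
feed_bottle 0.57 [292.7 158. ] [ 647.1 -378.1   19.4] 1
top {'fx': 511.5575191321871, 'fy': 511.5575191321871, 'cx': 277.7230375829082, 'cy': 203.74342837284382, 'position': array([ 467.4,   -5. , 1515.3]), 'at
[... 481 characters left out ...]
t 0.58 [232.7 277.7] [361.   91.9  70.1] 1
label_tub 0.61 [328.9 254.2] [ 428.5 -186.1   -3.3] 1
black_pot 0.78 [407.3 248.8] [ 448.9 -398.4   74.1] 1
foam_block 0.69 [123.9 238.8] [465.1 405.2  46.8] 1
blue_tub 0.93 [127.8 171.1] [647.1 375.2 140.3] 1
feed_bottle 0.75 [402.4 184.8] [ 629.3 -383.1   81.3] 1
{'time_s': 1.5, 'joints': array([-1.5,  0.3,  1.5, -0. ,  1.3, -0.2]), 'dq': array([ 0., -0.,  0.,  0.,  0.,  0.]), 'tau': array([ -0. , -41.2, -26. ,  -0. ,   0. ,   0. ]), 'eef_pos': array([ 175.9, -494.6,  250. ]), 'ee_rot': array([-0. ,  1. ,  0.2, -0. ]), 'force': array([ 1.3,  0.4, -0.1]), 'wrist_torque': array([-0. , -0.1, -0. ]), 'grip_force': 0.0, 'grip_width': 1.001883257364764}
```

View pics/a_top.png

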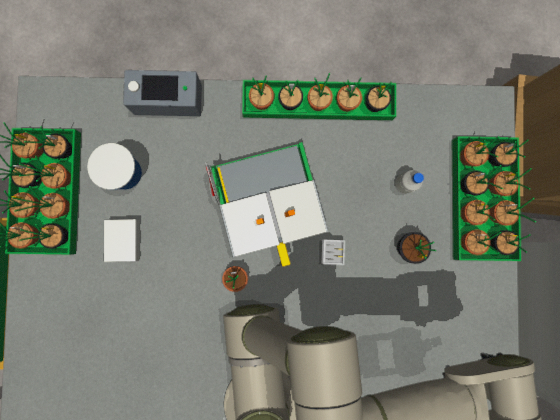

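View pics/a_side.png

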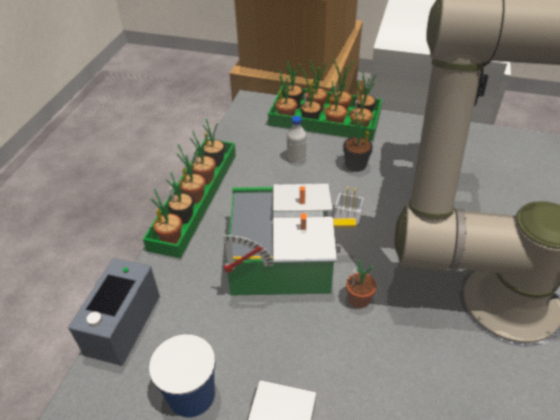

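The top view shows the box rotated by about 0.3 rad. The posts are at (261,220) and (290,212), the tab at (285,256) and the pointer at (212,180). The side view shows the right flap raised slightly, and the pots sit clear in front. Next I fit one model to all the spots.

```bash
cat > model.py <<'E'
from h import *
from scipy.optimize import least_squares
def pts(p):
    x,y,yaw,fl,fr,cv,mk=p
    A=R.from_euler('z',yaw).as_matrix(); o=np.array([x,y,0])
    post=lambda s,f:[-52.5, s*(130-95*np.cos(f)+31*np.sin(f)),130+95*np.sin(f)+31*np.cos(f)]
    b=dict(flap_left_hinge=[-52.5,130,130],flap_right_hinge=[-52.5,-130,130],flap_left_post=post(1,fl),flap_right_post=post(-1,fr),
     cover_hinge=[125,0,116],cover_tab=[125-284*np.cos(cv),0,116+284*np.sin(cv)],mark_tip=[125-100*np.cos(mk),137.5,116+100*np.sin(mk)])
    return {k:o+A@np.array(v) for k,v in b.items()}
def axes(p): return R.from_euler('z',p[2]).as_matrix()
E
cat > fit.py <<'E'
from model import *
obs=[]
for c in('side','top'):
    shot(c)
    for t in pts(np.zeros(7)):
        for r in cams.spot_point(t,c)[:1]: obs.append((c,t,np.array(r['uv']),r['p']))
cal=lambda p:np.concatenate([(np.array(proj(c,pts(p)[t]))-u)*np.sqrt(q) for c,t,u,q in obs])
f=lambda v:cal(np.r_[v[:5],0,v[5]])
s=least_squares(f,[560,0,.3,.1,.1,.6],loss='soft_l1',f_scale=1.5)
p=np.r_[s.x[:5],0,s.x[5]]; np.save('p.npy',p)
np.set_printoptions(precision=3,suppress=True)
print(p)
for (c,t,u,q),e in zip(obs,cal(p).reshape(-1,2)): print(c,t,u,e.round(1))
for k,v in pts(p).items(): print(k,v.round(1))
E
python3 fit.py
python3 - <<'E'
from h import *
im,d=shot('top')
# colour blobs
hsv=cv2.cvtColor(im,cv2.COLOR_RGB2HSV)
for n,lo,hi,roi in[('orange',(3,180,150),(15,255,255),(200,310,190,245)),('yellowtab',(22,150,120),(35,255,255),(270,300,235,275)),('red',(170,100,80),(180,255,255),(195,235,150,215))]:
    m=cv2.inRange(hsv,lo,hi); k=np.zeros_like(m); a,b,c,e=roi; k[c:e,a:b]=1; m=m*k
    N,L,S,C=cv2.connectedComponentsWithStats(m)
    for i in range(1,N):
        if S[i][4]>8:
            ys,xs=np.where(L==i); P=np.array([deproj('top',(x,y),d[y,x]) for x,y in zip(xs,ys)])
            print(n,S[i],C[i].round(1),np.median(P,0).round(0),P.min(0).round(0),P.max(0).round(0))
E
```

```text
[583.446  -8.391   0.284   0.366   0.119   0.      0.702]
side flap_left_hinge [302.  256.6] [1.3 1.6]
side flap_right_hinge [301.6 185.8] [-2.1 -2.2]
side flap_left_post [302.6 217.8] [-0.2 -2.2]
side flap_right_post [302.2 194.5] [-1.3  0.3]
side cover_hinge [228.9 221.3] [0.9 1.7]
side cover_tab [302.3 195.7] [34.4 21.1]
side mark_tip [260.6 247.3] [-1.7 -0.1]
top flap_left_hinge [228.6 228.1] [0.  0.5]
top flap_right_hinge [322.1 201.8] [-0.9  1.3]
top flap_left_post [255.1 156.2] [ 0.6 53.1]
top flap_right_post [289.4 213.4] [ 0.2 -2. ]
top cover_hinge [255.6 157.6] [ 2. -3.]
top cover_tab [287.3 257.3] [-1.6 -2.7]
top mark_tip [210.8 189.5] [2.6 1.6]
flap_left_hinge [496.7 101.7 130. ]
flap_right_hinge [ 569.4 -147.9  130. ]
flap_left_post [518.4  27.2 192.9]
flap_right_post [544.1 -60.9 172.1]
cover_hinge [703.4  26.6 116. ]
cover_tab [430.8 -52.9 116. ]
mark_tip [591.7 137.2 180.6]
orange [288 210   6   6  21] [290.6 212.4] [540. -63. 196.] [533. -69. 188.] [546. -55. 201.]
yellowtab [277 242  14  25 199] [283.2 254.3] [430. -47. 123.] [392. -71.   1.] [ 467.   -5. 1515.]
```

```bash
cat > cloud.py <<'E'
from model import *
def cloud(c):
    im,d=shot(c); cal=cams.calibration(c)
    v,u=np.nonzero(d>0); z=d[v,u]
    q=np.c_[(u-cal['cx'])/cal['fx']*z,(v-cal['cy'])/cal['fy']*z,z]
    W=q@rot(cal['attitude']).T+np.array(cal['position'])
    return W,cv2.cvtColor(im,cv2.COLOR_RGB2HSV)[v,u].astype(int),np.c_[u,v]
def tobox(W,p): return (W-[p[0],p[1],0])@axes(p)
E
python3 - <<'E'
from cloud import *
p=np.load('p.npy')
for c in('side','top'):
    W,h,uv=cloud(c); B=tobox(W,p)
    near=(abs(B[:,0])<190)&(abs(B[:,1])<160)&(B[:,2]>90)&(B[:,2]<260)
    white=near&(h[:,1]<40)&(h[:,2]>190)&(B[:,2]>120)
    for s in(1,-1):
        m=white&(s*B[:,1]>25)&(s*B[:,1]<125)&(B[:,0]<10)&(B[:,0]>-115)
        a=np.polyfit(s*B[m,1],B[m,2],1); print(c,'flap',s,m.sum(),'ang',np.arctan(-a[0]),'z@130',np.polyval(a,130), 'extent',[np.percentile(B[white&(s*B[:,1]>25)],q,axis=0).round(0).tolist() for q in(1,99)])
    for n,m in[('orange',near&(h[:,0]<17)&(h[:,0]>2)&(h[:,1]>150)&(B[:,2]>140)),('red',near&((h[:,0]>172)|(h[:,0]<3))&(h[:,1]>110)&(B[:,1]>100)),('yellow',near&(h[:,0]>20)&(h[:,0]<35)&(h[:,1]>130)&(B[:,0]<-120))]:
        groups=[m] if n!='orange' else [m&(B[:,1]>0),m&(B[:,1]<0)]
        for g in groups: 
            if g.sum(): print(c,n,g.sum(),'med',np.median(B[g],0).round(1),'lo',np.percentile(B[g],3,axis=0).round(0),'hi',np.percentile(B[g],97,axis=0).round(0))
    g=near&((h[:,0]>172)|(h[:,0]<3))&(h[:,1]>110)&(B[:,1]>100)
    if g.sum(): a=np.polyfit(125-B[g,0],B[g,2],1);print('mark',np.arctan(a[0]),a, 'thru hinge',np.median(np.arctan2(B[g,2]-116,125-B[g,0])))
E
```

```text
side flap 1 1694 ang 0.08382477796980344 z@130 132.73461229431734 extent [[-126.0, 26.0, 130.0], [15.0, 135.0, 144.0]]
side flap -1 842 ang 0.22013131907566597 z@130 131.01979831963732 extent [[-126.0, -125.0, 131.0], [14.0, -26.0, 155.0]]
side orange 53 med [ 58.4 139.2 179.4] lo [-59.  39. 141.] hi [ 99. 146. 184.]
side orange 43 med [-55.3 -32.  183.8] lo [-58. -42. 165.] hi [-53. -27. 197.]
side red 89 med [ 99.6 143.3 137.4] lo [ 46. 138. 112.] hi [129. 147. 185.]
side yellow 185 med [-160.9   10.6  121.7] lo [-185.   -5.  115.] hi [-134.   19.  126.]
mark 0.6953969150618773 [  0.83444997 118.50146055] thru hinge 0.735617677744094
top flap 1 1644 ang 0.08644999748444276 z@130 133.95793460767388 extent [[-126.0, 26.0, 129.0], [14.0, 133.0, 147.0]]
top flap -1 1570 ang 0.2167175395111916 z@130 132.17448236965592 extent [[-127.0, -122.0, 131.0], [13.0, -26.0, 157.0]]
top orange 14 med [-53.2  39.2 179.7] lo [-62.  34. 157.] hi [ 14. 106. 186.]
top orange 46 med [-57.2 -36.7 194.8] lo [-63. -47. 170.] hi [-51. -26. 200.]
top red 19 med [ 55.6 142.8 181.6] lo [ 40. 140. 141.] hi [105. 146. 189.]
top yellow 195 med [-158.2    6.1  123.5] lo [-186.   -5.  119.] hi [-129.   17.  128.]
mark 0.6440201182209238 [  0.75081127 126.86466952] thru hinge 0.7441311916315179
```

```bash
cat > go.py <<'E'
# go.py yawoff(rad, tool x axis rel. box x)  then box points x,y,z ; prints deltas in tool axes
from model import *
import sys
p=np.load('p.npy'); s=readout.sense(); T=rot(s['ee_rot']); e=np.array(s['eef_pos'])
yo=float(sys.argv[1]); A=axes(p)
psi=p[2]+yo; G=np.c_[[np.cos(psi),np.sin(psi),0],[np.sin(psi),-np.cos(psi),0],[0,0,-1]]
np.set_printoptions(precision=3,suppress=True)
print('t',s['time_s'],'eef',e,'box',(e-[p[0],p[1],0])@A,'grip',s['grip_width'],s['grip_force'],'F',s['force'],'j',s['joints'])
rv=R.from_matrix(T.T@G).as_rotvec()
print('toolx yaw',np.arctan2(T[1,0],T[0,0]),'rotvec',rv)
for a in sys.argv[2:]:
    w=np.array([p[0],p[1],0])+A@np.array(eval('['+a+']')); print(a,'d',(T.T@(w-e)).round(1),'world',w.round(0))
E
python3 - <<'E'
import numpy as np
np.save('p.npy',[579,-4,.284,.085,.218,0,.70])
E
for y in -1.5708 1.5708; do python3 go.py $y -52.5,-30,260 -52.5,-30,185; done
```

```text
t 2.45 eef [ 175.95  -494.645  249.982] box [-524.383 -358.057  249.982] grip 1.0061452936439332 0.0 F [ 0.454  0.204 -0.107] j [-1.452  0.313  1.498  0.     1.331 -0.223]
toolx yaw 0.34173039324728466 rotvec [-0.     0.     1.629]
-52.5,-30,260 d [ 490.  -300.3  -10. ] world [537. -48. 260.]
-52.5,-30,185 d [ 490.  -300.3   65. ] world [537. -48. 185.]
t 2.45 eef [ 175.95  -494.645  249.982] box [-524.383 -358.057  249.982] grip 1.0061452936439332 0.0 F [ 0.454  0.204 -0.107] j [-1.452  0.313  1.498  0.     1.331 -0.223]
toolx yaw 0.34173039324728466 rotvec [-0.    -0.    -1.513]
-52.5,-30,260 d [ 490.  -300.3  -10. ] world [537. -48. 260.]
-52.5,-30,185 d [ 490.  -300.3   65. ] world [537. -48. 185.]
```

The rows are not in the units I measure in: shifts go in shares of 0.8 m and turns go in shares of 2 pi rad. I convert before sending: 330 mm / 800 = 0.4125, 245 mm / 800 = 0.3063, -1.2 rad / 6.2832 = -0.191.

```bash
python3 -m handwheel '[[[0.05, -0.0313, -0.0038, 0, 0, -0.0239], [0.1, -0.0625, -0.0075, 0, 0, -0.0477], [0.1563, -0.0938, -0.0125, 0, 0, -0.0716], [0.2063, -0.125, -0.0175, 0, 0, -0.0955], [0.2563, -0.1563, -0.0225, 0, 0, -0.1194], [0.3063, -0.1875, -0.025, 0, 0, -0.1432], [0.3625, -0.2188, -0.025, 0, 0, -0.1671], [0.4125, -0.25, -0.025, 0, 0, -0.191]]]' 0.7; python3 go.py 1.5708 -53,-43,260
```

```text
time_s: 3.25
eef_pos: [420.9, -193.9, 270.3]
ee_rot: [0.0, 0.715, 0.699, 0.0]
force: [0.2, -1.0, 0.0]
grip_width: 0.695
grip_force: 0.0
t 3.25 eef [ 420.91  -193.879  270.301] box [-204.961 -137.977  270.301] grip 0.6952838395489891 0.0 F [ 0.178 -1.023  0.003] j [-0.685  0.16   1.638 -0.     1.342 -0.662]
toolx yaw 1.5478913615318672 rotvec [ 0.001  0.001 -0.307]
-53,-43,260 d [136.5 116.2  10.3] world [540. -60. 260.]
```

```bash
python3 -c "
from model import *
for f in [.218,.4,.6,.8,1.0,1.2,1.4,1.6,1.75,1.9,1.95]:
    print(f, round(130-95*np.cos(f)+31*np.sin(f),1), round(130+95*np.sin(f)+31*np.cos(f),1))"
```

```text
0.218 44.0 180.8
0.4 54.6 195.5
0.6 69.1 209.2
0.8 86.1 219.7
1.0 104.8 226.7
1.2 124.5 229.8
1.4 144.4 228.9
1.6 163.8 224.1
1.75 177.4 218.0
1.9 190.0 209.9
1.95 194.0 206.8
```

Converted, 136.5 mm / 800 = 0.1706, 136 mm / 800 = 0.17, -0.307 rad / 6.2832 = -0.0489.

```bash
python3 -m handwheel '[[[0.0425, 0.0363, 0.0038, 0, 0, -0.0159], [0.085, 0.0725, 0.0063, 0, 0, -0.0318], [0.1275, 0.1088, 0.01, 0, 0, -0.0477], [0.17, 0.145, 0.0125, 0, 0, -0.0489], [0.1706, 0.145, 0.0125, 0, 0, -0.0489], [0.1706, 0.145, 0.0125, 0, 0, -0.0489]]]'; python3 go.py 1.5708 -53,-43,183; python3 - <<'E'
from cloud import *
p=np.load('p.npy')
W,h,uv=cloud('side');B=tobox(W,p)
shot('wrist','w1.png'); c=cams.calibration('wrist'); print({k:np.round(v,3) for k,v in c.items()})
for t in('flap_right_post','flap_left_post','cover_tab'):
    for r in cams.spot_point(t,'wrist')[:2]:
        u=np.array(r['uv'])-[c['cx'],c['cy']]; a=u/np.array([c['fx'],c['fy']]); th=np.hypot(*a); d=np.r_[a/th*np.sin(th),np.cos(th)]
        w=rot(c['attitude'])@d; z={'flap_right_post':181,'flap_left_post':169,'cover_tab':116}[t]
        P=c['position']+w*(z-c['position'][2])/w[2]; print(t,r['p'],r['uv'],tobox(P,p).round(1))
E
```

```text
time_s: 3.85
eef_pos: [539.8, -61.9, 259.6]
ee_rot: [-0.0, 0.602, 0.799, -0.0]
force: [-0.1, -1.1, 1.1]
grip_width: 0.699
grip_force: 0.0
t 3.85 eef [539.837 -61.927 259.634] box [-53.825 -44.633 259.634] grip 0.6989310126871029 0.0 F [-0.072 -1.091  1.116] j [-0.33   0.347  1.425 -0.     1.37  -0.609]
toolx yaw 1.8503790900163353 rotvec [-0.001 -0.    -0.004]
-53,-43,183 d [ 1.6  0.9 76.6] world [540. -60. 183.]
{'fx': np.float64(325.192), 'fy': np.float64(325.192), 'cx': np.float64(281.309), 'cy': np.float64(212.568), 'position': array([519.122,   6.196, 384.436]), 'attitude': array([0.142, 0.98 , 0.137, 0.02 ])}
flap_right_post 0.98 [286.1, 229.6] [-51.7 -45.4 181. ]
flap_left_post 0.67 [280.3, 103.3] [-55.1  37.  169. ]
cover_tab 0.79 [160.1, 156.7] [-159.6   -1.8  116. ]
cover_tab 0.65 [282.1, 106.7] [-53.8  36.7 116. ]
```

View pics/w1.png

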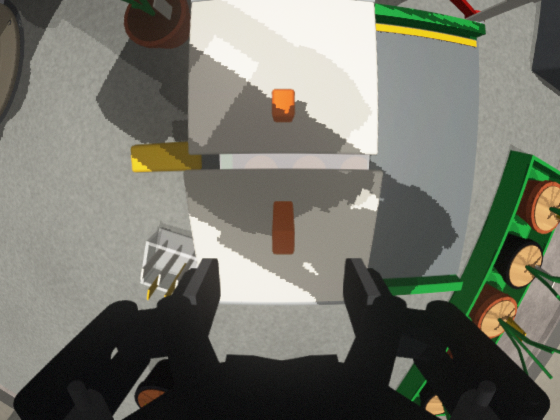

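The wrist view shows the right post at (284,228), centred between the fingers, and the tab at (155,157). This agrees with the model. I'll descend and grip.

Converted, 75 mm / 800 = 0.0938, 60 mm / 800 = 0.075.

```bash
python3 -m handwheel '[[[0, 0.0013, 0.0375, 0, 0, 0], [0, 0.0013, 0.075, 0, 0, 0], [0, 0.0013, 0.0938, 0, 0, 0], [0, 0.0013, 0.0938, 0, 0, 0]]]' 0.7; python3 -m handwheel '[[[0, 0, 0, 0, 0, 0], [0, 0, 0, 0, 0, 0], [0, 0, 0, 0, 0, 0], [0, 0, 0, 0, 0, 0], [0, 0, 0, 0, 0, 0]]]' 0.0 40; python3 go.py 1.5708 -53,-54.6,195.5 -53,-104.8,226.7 -53,-190,210
```

```text
time_s: 4.5
eef_pos: [539.6, -62.6, 183.3]
ee_rot: [-0.002, 0.603, 0.798, -0.001]
force: [-0.2, -0.3, 1.7]
grip_width: 0.698
grip_force: 0.0
time_s: 5.0
eef_pos: [540.5, -62.3, 185.7]
ee_rot: [0.0, 0.602, 0.798, -0.0]
force: [-4.7, 0.2, 5.4]
grip_width: 0.157
grip_force: 42.5
t 5.0 eef [540.457 -62.326 185.676] box [-53.342 -45.19  185.676] grip 0.15716165757437192 42.49968767166138 F [-4.679  0.247  5.374] j [-0.33   0.412  1.532 -0.001  1.198 -0.608]
toolx yaw 1.8488828299067315 rotvec [-0.     0.    -0.006]
-53,-54.6,195.5 d [-9.4  0.4 -9.8] world [543. -71. 195.]
-53,-104.8,226.7 d [-59.6   0.7 -41. ] world [ 557. -119.  227.]
-53,-190,210 d [-144.8    1.2  -24.3] world [ 581. -201.  210.]
```

Converted, -63.5 mm / 800 = -0.0794, -54 mm / 800 = -0.0675.

```bash
python3 -m handwheel '[[[-0.0063, 0, -0.0094, 0, 0, 0], [-0.0138, 0, -0.0175, 0, 0, 0], [-0.0231, 0, -0.0269, 0, 0, 0], [-0.0331, 0, -0.0344, 0, 0, 0], [-0.0438, 0, -0.0419, 0, 0, 0], [-0.055, 0, -0.0469, 0, 0, 0], [-0.0675, 0, -0.0519, 0, 0, 0], [-0.0794, 0, -0.0544, 0, 0, 0]]]' ; python3 go.py 1.5708 -53,-148.8,229.6 -53,-194.3,208.4
```

```text
time_s: 5.8
eef_pos: [558.0, -123.8, 229.5]
ee_rot: [-0.0, 0.602, 0.798, 0.0]
force: [-6.7, 4.6, 1.5]
grip_width: 0.152
grip_force: 40.0
t 5.8 eef [ 558.    -123.844  229.529] box [ -53.739 -109.159  229.529] grip 0.15228853237898812 39.9979966878891 F [-6.694  4.616  1.55 ] j [-0.423  0.431  1.383  0.     1.328 -0.701]
toolx yaw 1.8487646750982576 rotvec [-0.    -0.001 -0.006]
-53,-148.8,229.6 d [-39.6   1.   -0.1] world [ 570. -162.  230.]
-53,-194.3,208.4 d [-85.1   1.3  21.1] world [ 583. -205.  208.]
```

Converted, -85.5 mm / 800 = -0.1069, -59.5 mm / 800 = -0.0744.

```bash
python3 -m handwheel '[[[-0.0125, 0, -0.0019, 0, 0, 0], [-0.025, 0, -0.0029, 0, 0, 0], [-0.0375, 0, -0.0025, 0, 0, 0], [-0.05, 0, -0.0006, 0, 0, 0], [-0.0625, 0, 0.0025, 0, 0, 0], [-0.0744, 0, 0.0065, 0, 0, 0], [-0.0913, 0, 0.015, 0, 0, 0], [-0.1069, 0, 0.0259, 0, 0, 0]]]' ;python3 -m handwheel '[[[-0.0044, 0, 0.0044, 0, 0, 0], [-0.0044, 0, 0.0044, 0, 0, 0]]]' ; python3 go.py 1.5708; python3 - <<'E'
from cloud import *
p=np.load('p.npy')
for c in('side','top'):
    W,h,uv=cloud(c); B=tobox(W,p)
    m=(h[:,1]<40)&(h[:,2]>110)&(B[:,1]<-125)&(B[:,1]>-190)&(B[:,0]<10)&(B[:,0]>-120)&(B[:,2]>145)&(B[:,2]<245)
    print(c,m.sum()); 
    if m.sum()>20: print(np.median(np.arctan2(B[m,2]-130,130+B[m,1])),np.percentile(B[m],[3,97],axis=0))
E
```

```text
time_s: 6.6
eef_pos: [582.0, -207.6, 210.0]
ee_rot: [0.002, 0.602, 0.798, -0.001]
force: [-4.7, 0.8, 5.1]
grip_width: 0.156
grip_force: 43.1
time_s: 6.8
eef_pos: [583.1, -211.7, 206.2]
ee_rot: [0.003, 0.603, 0.798, -0.001]
force: [-2.7, -4.0, 6.1]
grip_width: 0.152
grip_force: 44.2
t 6.8 eef [ 583.13  -211.682  206.249] box [ -54.227 -200.52   206.249] grip 0.1522894721170141 44.24470603466034 F [-2.734 -4.017  6.074] j [-0.536  0.555  1.254 -0.002  1.328 -0.812]
toolx yaw 1.8472605028303104 rotvec [ 0.002  0.005 -0.008]
side 63
1.8418394281903052 [[-119.29594647 -187.65370139  145.70207124]
 [  -8.39894479 -128.99154736  244.24965509]]
top 6
```

Converted, 145 mm / 800 = 0.1813, -100 mm / 800 = -0.125.

```bash
python3 -m handwheel '[[[0, 0, 0, 0, 0, 0], [0, 0, 0, 0, 0, 0], [-0.0025, 0, -0.0125, 0, 0, 0], [-0.0038, 0, -0.0563, 0, 0, 0], [-0.0038, 0, -0.1125, 0, 0, 0], [0.0563, 0, -0.125, 0, 0, 0], [0.1188, 0, -0.125, 0, 0, 0], [0.1813, 0, -0.125, 0, 0, 0]]]' 0.5;  python3 -m handwheel '[[[0.0563, 0, 0, 0, 0, 0], [0.1163, 0, 0.025, 0, 0, 0], [0.1163, 0, 0.0375, 0, 0, 0], [0.1163, 0, 0.0375, 0, 0, 0]]]' 0.7; python3 go.py 1.5708 -53,38.5,174; python3 - <<'E'
from model import *
p=np.load('p.npy')
shot('wrist','w2.png'); c=cams.calibration('wrist')
for t in('flap_left_post',):
    for r in cams.spot_point(t,'wrist')[:2]:
        u=np.array(r['uv'])-[c['cx'],c['cy']]; a=u/np.array([c['fx'],c['fy']]); th=np.hypot(*a); d=np.r_[a/th*np.sin(th),np.cos(th)]
        w=rot(c['attitude'])@d; z=169
        P=c['position']+w*(z-c['position'][2])/w[2]; print(t,r['p'],r['uv'],((P-[p[0],p[1],0])@axes(p)).round(1))
E
```

```text
time_s: 7.7
eef_pos: [542.3, -68.2, 305.5]
ee_rot: [0.001, 0.603, 0.798, 0.0]
force: [1.4, -0.6, -0.1]
grip_width: 0.501
grip_force: 0.0
time_s: 8.1
eef_pos: [516.9, 20.6, 273.9]
ee_rot: [-0.0, 0.602, 0.799, -0.0]
force: [0.1, -0.7, 0.4]
grip_width: 0.701
grip_force: 0.0
t 8.1 eef [516.916  20.624 273.936] box [-52.697  41.033 273.936] grip 0.7011266529462685 0.0 F [ 0.095 -0.714  0.411] j [-0.187  0.28   1.479 -0.     1.384 -0.467]
toolx yaw 1.850716531956605 rotvec [-0.001 -0.    -0.004]
-53,38.5,174 d [-2.6 -0.2 99.9] world [517.  18. 174.]
flap_left_post 0.6 [279.2, 223.1] [-54.2  35.9 169. ]
```

View pics/w2.png

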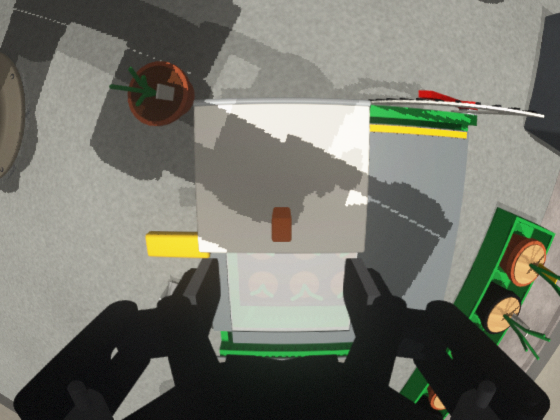

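The right flap has swung clear, and the left post at (282,224) is centred between the fingers.

Converted, 99 mm / 800 = 0.1238, 70 mm / 800 = 0.0875.

```bash
python3 -m handwheel '[[[-0.0038, 0, 0.0438, 0, 0, 0], [-0.0038, 0, 0.0875, 0, 0, 0], [-0.0038, 0, 0.1238, 0, 0, 0], [-0.0038, 0, 0.1238, 0, 0, 0]]]' 0.7; python3 -m handwheel '[[[0, 0, 0, 0, 0, 0], [0, 0, 0, 0, 0, 0], [0, 0, 0, 0, 0, 0], [0, 0, 0, 0, 0, 0], [0, 0, 0, 0, 0, 0]]]' 0.0 40; python3 go.py 1.5708; python3 -c "
import numpy as np
n=35.5;f0=.085
for f in [f0,.2,.3,.4,.5,.6,.7,.8,.9,1,1.1,1.2,1.3,1.4,1.5,1.6,1.7,1.8,1.9,1.95]:
    y=lambda f:-95*np.cos(f)+n*np.sin(f);z=lambda f:95*np.sin(f)+n*np.cos(f)
    print(f,round(y(f)+130,1),round(z(f)+130,1),'d',round(y(f)-y(f0),1),round(z(f0)-z(f),1))"
```

```text
time_s: 8.6
eef_pos: [517.2, 16.0, 172.8]
ee_rot: [-0.003, 0.603, 0.798, -0.001]
force: [-0.3, -0.7, 0.7]
grip_width: 0.699
grip_force: 0.0
time_s: 9.1
eef_pos: [518.0, 16.3, 176.5]
ee_rot: [0.001, 0.602, 0.798, -0.001]
force: [-4.6, -5.0, 4.9]
grip_width: 0.157
grip_force: 42.3
t 9.1 eef [517.999  16.294 176.531] box [-52.871  36.574 176.531] grip 0.156590310827158 42.28696167469025 F [-4.587 -4.981  4.949] j [-0.194  0.368  1.623 -0.002  1.15  -0.472]
toolx yaw 1.8489118856897457 rotvec [-0.     0.002 -0.006]
0.085 38.4 173.4 d 0.0 0.0
0.2 43.9 183.7 d 5.6 -10.2
0.3 49.7 192.0 d 11.4 -18.6
0.4 56.3 199.7 d 18.0 -26.3
0.5 63.6 206.7 d 25.3 -33.3
0.6 71.6 212.9 d 33.3 -39.5
0.7 80.2 218.4 d 41.9 -44.9
0.8 89.3 222.9 d 50.9 -49.4
0.9 98.8 226.5 d 60.4 -53.0
1 108.5 229.1 d 70.2 -55.7
1.1 118.5 230.8 d 80.2 -57.3
1.2 128.7 231.4 d 90.3 -58.0
1.3 138.8 231.0 d 100.4 -57.6
1.4 148.8 229.7 d 110.5 -56.2
1.5 158.7 227.3 d 120.3 -53.8
1.6 168.3 223.9 d 129.9 -50.5
1.7 177.4 219.6 d 139.1 -46.2
1.8 186.2 214.4 d 147.8 -41.0
1.9 194.3 208.4 d 155.9 -35.0
1.95 198.1 205.1 d 159.8 -31.7
```

Converted, 60.5 mm / 800 = 0.0756, -53 mm / 800 = -0.0663.

```bash
python3 -m handwheel '[[[0.0069, 0, -0.0125, 0, 0, 0], [0.0144, 0, -0.0231, 0, 0, 0], [0.0225, 0, -0.0329, 0, 0, 0], [0.0319, 0, -0.0413, 0, 0, 0], [0.0419, 0, -0.0494, 0, 0, 0], [0.0525, 0, -0.0563, 0, 0, 0], [0.0638, 0, -0.0619, 0, 0, 0], [0.0756, 0, -0.0663, 0, 0, 0]]]'; python3 -m handwheel '[[[0.0125, 0, -0.0031, 0, 0, 0], [0.025, 0, -0.005, 0, 0, 0], [0.0375, 0, -0.0063, 0, 0, 0], [0.0506, 0, -0.0056, 0, 0, 0], [0.0631, 0, -0.0038, 0, 0, 0], [0.0756, 0, -0.0006, 0, 0, 0], [0.0875, 0, 0.0031, 0, 0, 0], [0.0988, 0, 0.0088, 0, 0, 0]]]';python3 -m handwheel '[[[0.0109, 0, 0.0065, 0, 0, 0], [0.0213, 0, 0.0138, 0, 0, 0], [0.0275, 0, 0.0188, 0, 0, 0], [0.0275, 0, 0.0188, 0, 0, 0]]]'; python3 go.py 1.5708
```

```text
time_s: 9.9
eef_pos: [501.0, 75.8, 228.7]
ee_rot: [-0.0, 0.602, 0.798, -0.0]
force: [-2.4, -3.9, -5.7]
grip_width: 0.15
grip_force: 38.9
time_s: 10.7
eef_pos: [479.2, 152.1, 222.5]
ee_rot: [0.0, 0.602, 0.798, -0.0]
force: [-6.2, -4.1, 4.1]
grip_width: 0.155
grip_force: 39.7
time_s: 11.1
eef_pos: [473.0, 173.7, 207.0]
ee_rot: [-0.0, 0.602, 0.799, 0.0]
force: [-6.2, -1.1, 2.8]
grip_width: 0.152
grip_force: 41.3
t 11.1 eef [472.956 173.725 207.007] box [-51.998 200.319 207.007] grip 0.15176452444775046 41.30794823169708 F [-6.213 -1.118  2.819] j [ 0.119  0.305  1.625  0.001  1.212 -0.161]
toolx yaw 1.849865017427643 rotvec [-0.    -0.001 -0.005]
```

Converted, -95 mm / 800 = -0.1188, -90 mm / 800 = -0.1125, 0.45 rad / 6.2832 = 0.0716.

```bash
python3 -m handwheel '[[[0, 0, 0, 0, 0, 0], [0, 0, 0, 0, 0, 0], [0.0025, 0, -0.0125, 0, 0, 0], [0.0038, 0, -0.0563, 0, 0, 0], [0.0038, 0, -0.1125, 0, 0, 0], [-0.0438, 0.025, -0.1125, 0, 0, 0.0239], [-0.0813, 0.0563, -0.1125, 0, 0, 0.0477], [-0.1188, 0.0813, -0.1125, 0, 0, 0.0716]]]' 0.5; python3 go.py 0 -159,1,200;
```

```text
time_s: 11.9
eef_pos: [563.6, 98.2, 297.6]
ee_rot: [0.001, 0.767, 0.641, 0.001]
force: [-0.5, -0.2, -0.3]
grip_width: 0.499
grip_force: 0.0
t 11.9 eef [563.619  98.192 297.644] box [ 13.869 102.408 297.644] grip 0.4993578857411481 0.0 F [-0.466 -0.206 -0.337] j [-0.032  0.39   1.267  0.001  1.483  0.146]
toolx yaw 1.3926958383056047 rotvec [ 0.001 -0.002  1.109]
-159,1,200 d [-167.9 -109.7   97.3] world [426. -48. 200.]
```

Converted, -168 mm / 800 = -0.21, -150 mm / 800 = -0.1875, 1.109 rad / 6.2832 = 0.1765.

```bash
python3 -m handwheel '[[[-0.0313, -0.02, 0, 0, 0, 0.0223], [-0.0625, -0.04, 0, 0, 0, 0.0446], [-0.0938, -0.06, 0.0125, 0, 0, 0.0668], [-0.125, -0.08, 0.025, 0, 0, 0.0891], [-0.1563, -0.1, 0.0438, 0, 0, 0.1114], [-0.1875, -0.12, 0.0625, 0, 0, 0.1337], [-0.21, -0.1375, 0.0875, 0, 0, 0.156], [-0.21, -0.1375, 0.1, 0, 0, 0.1765]]]' 0.7; python3 go.py 0 -159,1,116; cat >look.py <<'E'
from cloud import *
np.set_printoptions(precision=1,suppress=True)
p=np.load('p.npy')
for cn in('side','top'):
    W,h,uv=cloud(cn); B=tobox(W,p)
    m=(h[:,0]>20)&(h[:,0]<35)&(h[:,1]>130)&(B[:,0]<-127)&(B[:,0]>-200)&(abs(B[:,1])<25)&(B[:,2]>100)
    if m.sum():print(cn,'tab',m.sum(),np.median(B[m],0),np.percentile(B[m],[3,97],axis=0))
    for s in(1,-1):
        m=(h[:,1]<45)&(h[:,2]>100)&(s*B[:,1]>125)&(s*B[:,1]<185)&(B[:,0]<0)&(B[:,0]>-120)&(B[:,2]>150)&(B[:,2]<250)
        if m.sum()>8: print(cn,'flap',s,m.sum(),np.median(np.arctan2(B[m,2]-130,130-s*B[m,1])).round(3))
E
cat >>look.py <<'E'
shot('wrist','w3.png'); c=cams.calibration('wrist')
for r in cams.spot_point('cover_tab','wrist')[:2]:
    u=np.array(r['uv'])-[c['cx'],c['cy']]; a=u/np.array([c['fx'],c['fy']]); th=np.hypot(*a); d=np.r_[a/th*np.sin(th),np.cos(th)]
    w=rot(c['attitude'])@d
    print('wrist tab',r['p'],r['uv'],tobox(c['position']+w*(116-c['position'][2])/w[2],p))
E
python3 look.py; python3 - <<'E'
from h import *
shot('side','s3.png')
a=cv2.imread('pics/s3.png')[140:320,180:400]; cv2.imwrite('pics/s3c.png',cv2.resize(a,None,fx=3,fy=3,interpolation=cv2.INTER_CUBIC))
E
```

```text
time_s: 12.7
eef_pos: [423.9, -48.8, 216.1]
ee_rot: [-0.0, 0.99, 0.14, -0.0]
force: [-0.4, -0.3, 0.9]
grip_width: 0.703
grip_force: 0.0
t 12.7 eef [423.866 -48.829 216.104] box [-161.48     0.435  216.104] grip 0.7032769405799164 0.0 F [-0.383 -0.273  0.924] j [-0.391  0.128  1.824  0.     1.19   0.898]
toolx yaw 0.2816507573356446 rotvec [-0.     0.    -0.002]
-159,1,116 d [  2.5  -0.6 100.1] world [426. -48. 116.]
side tab 150 [-152.7    6.4  121.4] [[-178.    -5.1  115.1]
 [-128.2   14.1  125.7]]
side flap 1 415 1.865
side flap -1 1733 1.828
top flap 1 688 1.811
top flap -1 764 1.797
wrist tab 0.77 [283.6, 219.0] [-159.3   -0.7  116. ]
```

View pics/w3.png

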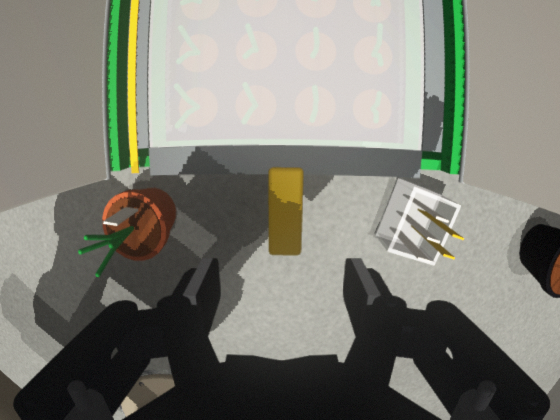

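View pics/s3c.png

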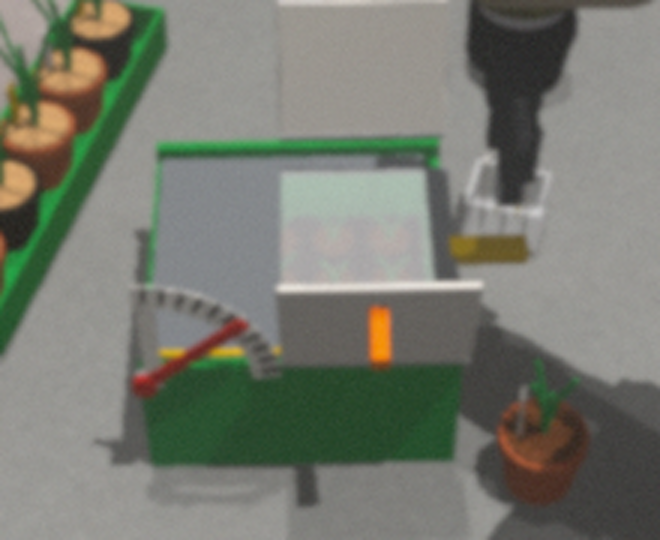

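The tab at (285,215) is centred between the fingers, and both flaps measure about 1.8 rad or more. I'll grip the tab and measure the pointer's direction.

Converted, 100 mm / 800 = 0.125, 70 mm / 800 = 0.0875.

```bash
python3 -m handwheel '[[[0.0025, 0, 0.0438, 0, 0, 0], [0.0025, 0, 0.0875, 0, 0, 0], [0.0025, 0, 0.125, 0, 0, 0], [0.0025, 0, 0.125, 0, 0, 0]]]' 0.7; python3 -m handwheel '[[[0, 0, 0, 0, 0, 0], [0, 0, 0, 0, 0, 0], [0, 0, 0, 0, 0, 0], [0, 0, 0, 0, 0, 0], [0, 0, 0, 0, 0, 0]]]' 0.0 50; python3 go.py 0; cat > mark.py <<'E'
from model import *
p=np.load('p.npy');A=axes(p)
for c in('side','top'):
    im,d=shot(c); hs=cv2.cvtColor(im,cv2.COLOR_RGB2HSV).astype(int)
    roi=np.zeros(im.shape[:2],bool); u,v=proj(c,pts(p)['mark_tip']); u2,v2=proj(c,[p[0],p[1],0]+A@[125,137.5,116])
    roi[int(min(v,v2))-12:int(max(v,v2))+12,int(min(u,u2))-8:int(max(u,u2))+8]=1
    m=roi&((hs[...,0]>172)|(hs[...,0]<4))&(hs[...,1]>120); ys,xs=np.nonzero(m)
    Q=[]
    for x,y in zip(xs,ys):
        P,Ac,r=ray(c,(x,y)); w=A.T@(Ac@r); o=A.T@(P-[p[0],p[1],0]); k=o+w*(139-o[1])/w[1]; Q.append([125-k[0],k[2]-116])
    Q=np.array(Q); g=Q[Q[:,0]>15] if c=='side' else Q
    if len(g)<10: print(c,len(g));continue
    vx,vy,x0,y0=cv2.fitLine(g.astype(np.float32),cv2.DIST_HUBER,0,.01,.01).ravel(); t=np.median(np.arctan2(g[:,1],g[:,0]))
    print(c,len(g),'slope ang',np.arctan(vy/vx),'offset',y0-vy/vx*x0,'median ang',t,'far',np.percentile(np.hypot(*Q.T),97),'min',Q.min(0))
    r=cams.spot_point('mark_tip',c)
    for q in r[:1]:
        P,Ac,rr=ray(c,q['uv']); w=A.T@(Ac@rr); o=A.T@(P-[p[0],p[1],0]); k=o+w*(138-o[1])/w[1]; print('tip',q['p'],q['uv'],np.arctan2(k[2]-116,125-k[0]),k)
E
python3 mark.py
```

```text
time_s: 13.35
eef_pos: [426.1, -46.5, 114.3]
ee_rot: [-0.001, 0.989, 0.146, -0.002]
force: [0.8, -0.3, 0.8]
grip_width: 0.697
grip_force: 0.0
time_s: 13.85
eef_pos: [428.7, -49.2, 118.5]
ee_rot: [0.003, 0.99, 0.144, 0.002]
force: [-0.9, -10.7, 3.4]
grip_width: 0.27
grip_force: 50.6
t 13.85 eef [428.74  -49.192 118.477] box [-156.904   -1.279  118.477] grip 0.2697556306355045 50.59793293476105 F [ -0.923 -10.653   3.387] j [-0.386  0.274  1.937 -0.003  0.924  0.897]
toolx yaw 0.28966266104060007 rotvec [ 0.006 -0.004  0.006]
side 68 slope ang 0.7392535 offset 2.5428543 median ang 0.766967805917125 far 103.57669469785266 min [-8.55690261 -8.57391146]
tip 0.59 [261.4, 247.5] 0.7191072611048656 [ 44.89630708 138.         186.12995477]
top 18 slope ang 1.1697992 offset -114.69708 median ang 0.5506390498162097 far 100.49409478580823 min [ 2.97182635 14.19896782]
tip 0.54 [214.7, 188.1] -0.9130715657989339 [ 76.529334   138.          53.25200945]
```

Converted, -100 mm / 800 = -0.125, -75.8 mm / 800 = -0.0948.

```bash
python3 -m handwheel '[[[0.0004, 0, -0.016, 0, 0, 0], [0.0014, 0, -0.0319, 0, 0, 0], [0.0033, 0, -0.0478, 0, 0, 0], [0.0058, 0, -0.0635, 0, 0, 0], [0.009, 0, -0.0793, 0, 0, 0], [0.0129, 0, -0.0948, 0, 0, 0], [0.0175, 0, -0.11, 0, 0, 0], [0.0228, 0, -0.125, 0, 0, 0]]]'; python3 go.py 0; python3 -m handwheel '[[[0.006, 0, -0.0148, 0, 0, 0], [0.0126, 0, -0.0294, 0, 0, 0], [0.0199, 0, -0.0436, 0, 0, 0], [0.0278, 0, -0.0575, 0, 0, 0], [0.0363, 0, -0.071, 0, 0, 0], [0.0454, 0, -0.0841, 0, 0, 0], [0.0551, 0, -0.0968, 0, 0, 0], [0.0608, 0, -0.1036, 0, 0, 0]]]'; python3 -m handwheel '[[[0.0046, 0, -0.0054, 0, 0, 0], [0.0046, 0, -0.0054, 0, 0, 0], [0.0046, 0, -0.0054, 0, 0, 0]]]'; python3 go.py 0
```

```text
time_s: 14.85
eef_pos: [446.6, -44.0, 218.7]
ee_rot: [0.003, 0.99, 0.144, 0.003]
force: [12.4, -11.6, -7.6]
grip_width: 0.265
grip_force: 49.2
t 14.85 eef [446.558 -44.049 218.698] box [-138.359   -1.335  218.698] grip 0.26471846562945744 49.24934506416321 F [ 12.431 -11.581  -7.571] j [-0.359  0.17   1.766 -0.003  1.196  0.923]
toolx yaw 0.2893939184513638 rotvec [ 0.007 -0.005  0.005]
time_s: 15.65
eef_pos: [492.7, -30.8, 300.9]
ee_rot: [0.004, 0.99, 0.144, 0.002]
force: [8.7, -17.0, -7.2]
grip_width: 0.269
grip_force: 50.8
time_s: 15.95
eef_pos: [495.8, -29.9, 304.7]
ee_rot: [0.004, 0.99, 0.144, 0.002]
force: [8.3, -17.0, -6.4]
grip_width: 0.271
grip_force: 51.0
t 15.95 eef [495.817 -29.891 304.702] box [-87.105  -1.546 304.702] grip 0.27059065290635737 51.02475464344025 F [  8.324 -17.     -6.382] j [-0.294  0.212  1.486 -0.005  1.437  0.989]
toolx yaw 0.28850834738372344 rotvec [ 0.008 -0.003  0.004]
```

```bash
python3 mark.py | grep side -A1; python3 - <<'E'
from cloud import *
p=np.load('p.npy')
for c in('side','top'):
    W,h,uv=cloud(c);B=tobox(W,p)
    m=(B[:,1]>-112)&(B[:,1]<112)&(B[:,0]>-60)&(B[:,0]<120)
    z0=116+(125-B[:,0])*np.tan(.72); m&=abs(B[:,2]-z0)<25
    a=np.polyfit(125-B[m,0],B[m,2],1); r=B[m,2]-np.polyval(a,125-B[m,0]); k=abs(r)<6
    a=np.polyfit(125-B[m,0][k],B[m,2][k],1); print(c,m.sum(),'cover',np.arctan(a[0]),a)
    if c=='side':
        m=((h[:,0]>172)|(h[:,0]<4))&(h[:,1]>120)&(B[:,1]>125)&(B[:,1]<160)&(B[:,0]<130)&(B[:,0]>30)
        a=np.polyfit(125-B[m,0],B[m,2],1);print('mark',m.sum(),np.arctan(a[0]),a)
im,_=shot('side','s4.png'); a=im[130:300,190:370,::-1]; cv2.imwrite('pics/s4c.png',cv2.resize(a,None,fx=3.5,fy=3.5,interpolation=cv2.INTER_CUBIC))
E
```

```text
side 106 slope ang 0.71486336 offset 4.4114723 median ang 0.7665688754090823 far 103.4012093567592 min [-8.89785018 -8.41406061]
tip 0.7 [261.8, 246.0] 0.746381362428601 [ 43.79898212 138.         191.09957244]
side 4641 cover 0.7065154943850643 [  0.85348791 120.23098338]
mark 143 0.6994070355379868 [  0.84127524 119.77437447]
top 4558 cover 0.7031742716424378 [  0.8477292 122.0446622]
```

View pics/s4c.png

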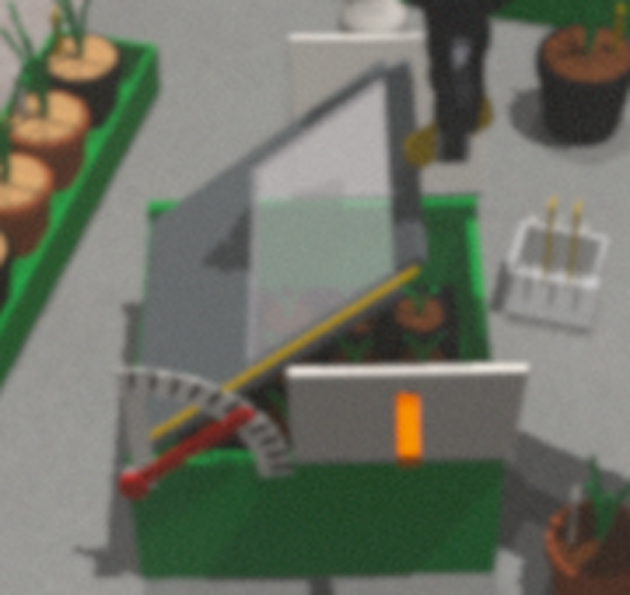

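The cover's yellow edge, from (155,437) to (418,268), is parallel to the pointer, from (135,487) to (250,412). Depth puts the cover at about 0.705 rad and the mark at about 0.70. I'll hold briefly and hand in.

```bash
python3 -m handwheel '[[[0, 0, 0, 0, 0, 0], [0, 0, 0, 0, 0, 0], [0, 0, 0, 0, 0, 0], [0, 0, 0, 0, 0, 0], [0, 0, 0, 0, 0, 0]]]'; python3 -c "
from rig import order
print(order.finish_job())"
```

```text
time_s: 16.8
eef_pos: [495.8, -29.9, 304.7]
ee_rot: [0.004, 0.99, 0.144, 0.002]
force: [9.8, -16.2, -6.1]
grip_width: 0.268
grip_force: 51.0
the job is handed in; nothing more can be done
None
```

I handed the job in at 16.8 s: both flaps are open at about 1.8 rad or more, and the cover is held in the fingers at about 0.71 rad, against about 0.70 to 0.73 measured for the red pointer. The hand-in returned no verdict.

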